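Clamp a glued stem cup and hold the jaws shut

TASK

The white stem cup that stands upside down has just been glued along its gold seam. Balance it, still upside down and level, on the cork dome of the gluing clamp, turned so that the long sides of its oblong foot face the two jaws, and let go of it. Then press the clamp's lever down past its first two notches into the third and no further, so that both jaws squeeze the cup, and finish while still holding the lever down there against its spring; leave everything else on the table undisturbed.

Things in the scene. Friction and masses are not known exactly. Their poses are not given: they have to be found in the camera images.
- stem_cup: White ceramic stem cup upside down, 65 mm tall, 0.15 kg. Origin: centre of its rim, at the bottom; z up. Round hollow body 68 mm wide at the rim, narrowing to 39 mm at 45 mm above it; inside 40 mm deep to a flat floor. On top a solid oblong foot, 45 to 65 mm above the rim, 34 mm along the cup's x, 22 mm along its y: grip it across the 22 mm. The gold seam lies in its x-z plane.
- press: Grey metal gluing clamp, fixed. Origin on the table below its dome, z up. Base 18 mm high, own y -0.178 to 0.108, x +-0.062 m. Two jaws, 63 mm high, stand on its y axis either side of the dome, pads 58 mm from the dome axis when open; they close together as the lever goes down. Lever at its -y end between two cheeks 125 mm high.
- dome_top (a point): Top of the cork dome, a sphere of 20 mm radius in the middle of the clamp, 74 mm above the table. The cup over it rests with its inner floor on this point, its rim then 34 mm above the table.
- clamp_lever (a joint): Lever angle, rad: 0 raised, grows as the paddle is pressed. Notches (clicks) at 0.28, 0.56, 0.84, a ridge to push over before each (0.14, 0.42, 0.70); a last ridge at 0.98, stop at 1.06. Released, it always springs back to 0. Takes 2 to 6 N up to the second notch, 4 to 11 N at the third. Each jaw has closed 10, 20, 30 mm at the notches and meets the cup after the second.
- lever_pivot (a point): Centre of the lever's pivot, 105 mm above the table; pivot axis along the clamp's x. The arm points to the clamp's -y, raised 0.42 rad above level at rest, 0.42 rad below level at the third notch.
- paddle_top (a point): Centre of the upper face of the lever's wooden paddle (40 x 44 mm, 14 mm thick), 140 mm from the pivot along the arm and 7 mm above the arm's line; moves with the lever. 168 mm above the table at rest (tip of the lever 177 mm: carry things over it), 54 mm at the third notch. Press it from above with closed fingertips.
- paddle: The wooden paddle itself; origin at its centre, its z normal to the upper face.
- pad_left: Rubber pad with two bent-in wings, spring backed (0.8 N per mm), on the jaw at the clamp's +y side. Its origin lies off the pad: on the table below the dome, shifting with the jaw.
- pad_right: The same on the jaw at the clamp's -y side.
- dome: The cork dome; origin at its top point.
- tea_cup: Small cream tea cup, 72 mm wide, 56 mm tall, the right way up; leave it alone.
- tape_roll: Roll of masking tape, 42 mm wide, 18 mm high; leave it alone.
There are look-alikes about, which are no part of the job. What is shaped like the stem_cup but pink is not meant.

How it is judged:
By the outcome, as a careful person would: the job done as asked, in the order asked, and still so for the second after the job is handed in, while the arm keeps its last pose, push and grip.
It also fails if it takes over 61 s, if anything falls off the work surface, if the arm or the gripper's body presses on something with over 40 N, if the wrist force passes 120 N, or if a joint passes its speed limit or range.

ROBOT

A 6-joint arm with a two-finger parallel gripper is mounted at the origin on the work surface; the furniture and walls round the work are solid. World frame = base frame: x ahead of the robot, y to its left, z up, the work surface at z = 0. Lengths are in m, angles in rad, forces in N, time in s.
With the tool pointing down it reaches from about 0.35 to 0.85 m from the base axis. Payload 8.1 kg.
Tool frame: the origin (TCP) lies on the centre line of the jaws, within the pads' length; the fingertips stand 17 mm ahead of it and the grasp point (between the pads) lies 2 mm behind it; z points along the fingers, y is the line along which they close (so a half turn about z gives the same grasp; the last joint's range is limited). The gripper opens to 85 mm and grips with 20 to 120 N. Pads are 22 mm wide; open, the fingers measure 114 mm over their backs; the gripper's body (76 mm by 85 mm) begins 54 mm behind the grasp point. The pads swing forward as they close: fully open they stand 13 mm farther back than shut.
Start: joints at [-1.339, 0.13, 1.488, -0, 1.523, -0.085], TCP at [0.187, -0.57, 0.248] pointing down, gripper open.
Joint ranges: [-2.96, 2.96], [-0.89, 2.26], [0.02, 2.5], [-1.34, 4.48], [0, 2.73], [-2.66, 2.66]. Speed limits (rad/s): [2.39, 2.39, 2.79, 3.14, 3.14, 3.14].

INTERFACE

Orientations are given as a unit quaternion [x, y, z, w].
In Python, from bench import env gives the robot as it stands. The module is installed in compiled form; this text tells all that it offers.
- The arm moves only by the shell command python3 -m pendant 'ROWS'. ROWS is text: rows parted by semicolons, each of 5 numbers parted by spaces: the closure, from 0 (fully open) to 1 (shut), then the shift along the tool's x, y, z in m, then the turn about the tool's z in degrees. A call has exactly 5 rows; each row is the pose to reach, as a shift and turn from the pose commanded when the call began, along the tool's axes at that moment; what a row does not reach only later rows make up. A row lasts 1/8 s, in which the tool goes at most 62.5 mm and 10.7 degrees, less where a joint would pass 70% of its speed; a pose out of reach is approached as far as the arm can. A call with a gripper value outside its range is refused whole. The fingers move at their own pace and stop on an object; the grip force is fixed at half the most. Time passes only in rows, so rows that repeat a pose let the fingers close, or fill a call up. It gives the time, the measured TCP pose, the force, the opening and the grip force at its end, in the units of the state.
- env.sense(): the state, without advancing time (a new reading comes with each control period).
- env.camera(name): name is "scene" or "top" or "wrist"; returns a dict with "pixels" (420x560x3 uint8, red, green, blue), "mtx" (3x3 intrinsics, pixels), "extrinsics" (4x4, takes a point from camera to world coordinates). Camera axes: x right, y up, looking along -z (the intrinsics and any distortion apply to the point x, -y, -z); pixel columns grow to the right and rows downward; lengths in m; the calibration is good to about 2 mm. A picture is of the moment at which its call begins. There is no depth.
- env.sign_off(): hands the job in; it is judged then, once.
The state is a dict: "clock": time; "joint_positions": joint angles; "dq": joint speeds; "tau": joint torques, N m; "ee_pos": TCP position; "eef_rot": TCP orientation; "wrist_force": force on the tool from outside, world axes, zero at the start; "moment": the same for the moment, N m; "gripper_width": opening from 0.0 (shut) to 1.0 (fully open); "finger_force": force on a finger pad.
Only numpy, scipy, OpenCV 4.12 (cv2) and the standard library are available. Lean on these libraries where they do the work, as an engineer would, in place of code of your own. Each camera call takes 0.05 s, during which the arm holds its last target. There are 200 camera calls.

## Working session

There is one attempt and no reset: what is moved stays moved. The work goes in short steps, Python scripts to look and compute and a shell command to move; the robot and the scene stay as the last step left them, time stands still between calls to the robot, and variables do not carry over. Pictures are saved under pics/ and viewed, at most 10 in all, crops included, and the job is handed in when it is done.

```bash
mkdir -p pics; python3 - <<'E'
from bench import env
import cv2,json,numpy as np
for n in("scene","top","wrist"):
    c=env.camera(n); cv2.imwrite(f"pics/{n}0.png",c["pixels"][:,:,::-1]); np.savez(f"pics/{n}0.npz",**{k:c[k] for k in("pixels","mtx","extrinsics")})
    print(n,np.round(c["mtx"],1).tolist(),np.round(c["extrinsics"],3).tolist(),c.keys())
print(env.sense())
E
```

```text
scene [[434.3, 0.0, 282.2], [0.0, 434.3, 212.4], [0.0, 0.0, 1.0]] [[-0.845, 0.222, -0.487, -0.042], [-0.535, -0.345, 0.771, 0.804], [0.003, 0.912, 0.41, 0.528], [0.0, 0.0, 0.0, 1.0]] dict_keys(['pixels', 'mtx', 'extrinsics'])
top [[524.4, 0.0, 281.3], [0.0, 524.4, 208.6], [0.0, 0.0, 1.0]] [[-0.02, 0.987, -0.159, 0.226], [-1.0, -0.02, 0.002, -0.008], [-0.002, 0.159, 0.987, 1.559], [0.0, 0.0, 0.0, 1.0]] dict_keys(['pixels', 'mtx', 'extrinsics'])
wrist [[378.6, 0.0, 276.9], [0.0, 378.6, 203.3], [0.0, 0.0, 1.0]] [[0.311, 0.909, 0.276, 0.257], [-0.95, 0.298, 0.088, -0.546], [-0.002, -0.29, 0.957, 0.373], [0.0, 0.0, 0.0, 1.0]] dict_keys(['pixels', 'mtx', 'extrinsics'])
{'clock': 0.15, 'joint_positions': array([-1.33940123e+00,  1.31034118e-01,  1.48905149e+00,  5.49401781e-06,
        1.52299702e+00, -8.54035056e-02]), 'dq': array([ 5.17268462e-04,  5.91344580e-06, -3.04979937e-03,  1.82937081e-03,
        7.50627358e-04, -1.73628717e-04]), 'tau': array([ 1.11920093e-03, -5.70063686e+01, -5.01157200e+01, -2.61469568e-04,
        9.64613253e-03,  6.32422712e-05]), 'ee_pos': array([ 0.18684263, -0.5697364 ,  0.24744537]), 'eef_rot': array([ 9.87480786e-01,  1.57737576e-01, -5.15961592e-05, -7.43203007e-04]), 'wrist_force': array([-0.58194128,  0.20313943,  0.04982079]), 'moment': array([ 0.02895971,  0.05068728, -0.01267472]), 'finger_force': 0.0, 'gripper_width': 0.9978491601587665}
```

View pics/scene0.png

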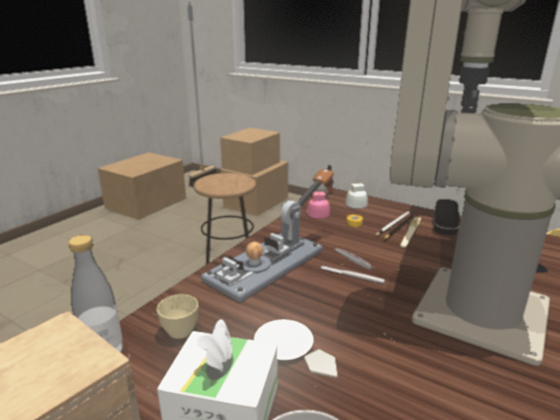

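View pics/top0.png

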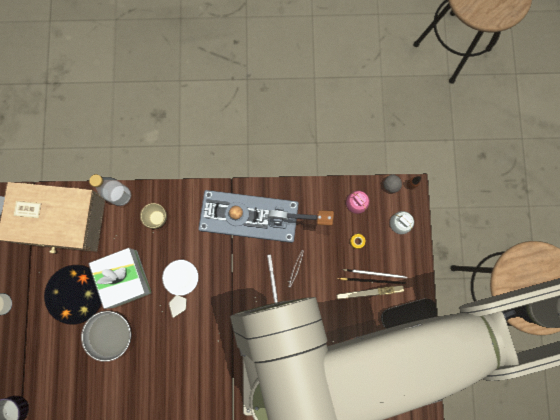

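The scene view shows the white stem cup at (357,195), the pink one at (318,205), the dome at (255,250) and the paddle at (323,177). In the top view the white cup is at (402,222), pink at (359,202), the dome at (236,213) and the paddle at (325,218).

```bash
cat > h.py <<'E'
import cv2,numpy as np
def load(n): 
    d=np.load(f"pics/{n}.npz"); return d["pixels"],d["mtx"],d["extrinsics"]
def ray(K,E,uv):
    p=np.linalg.solve(K,np.array([uv[0],uv[1],1.])); d=E[:3,:3]@np.array([p[0],-p[1],-p[2]]); return E[:3,3],d/np.linalg.norm(d)
def plane(K,E,uv,z):
    o,d=ray(K,E,uv); return o+d*(z-o[2])/d[2]
def tri(*v):
    A=0;b=0
    for K,E,uv in v:
        o,d=ray(K,E,uv); P=np.eye(3)-np.outer(d,d); A=A+P; b=b+P@o
    x=np.linalg.solve(A,b)
    gap=[np.linalg.norm((np.eye(3)-np.outer(d,d))@(x-o)) for o,d in (ray(*q) for q in v)]
    return x,max(gap)
def proj(K,E,X):
    p=E[:3,:3].T@(np.asarray(X)-E[:3,3]); q=K@np.array([p[0],-p[1],-p[2]]); return q[:2]/q[2]
def snap(n,tag):
    from bench import env
    c=env.camera(n); np.savez(f"pics/{tag}.npz",**{k:c[k] for k in("pixels","mtx","extrinsics")}); cv2.imwrite(f"pics/{tag}.png",c["pixels"][:,:,::-1]); return c["pixels"],c["mtx"],c["extrinsics"]
E
python3 - <<'E'
from h import *
S=load("scene0");T=load("top0")
a=cv2.resize(S[0][150:300,195:385],None,fx=3,fy=3,interpolation=cv2.INTER_CUBIC)
b=cv2.resize(T[0][170:250,190:435],None,fx=3.2,fy=3.2,interpolation=cv2.INTER_CUBIC)
h=np.zeros((600,790,3),np.uint8); 
a=cv2.resize(a,(418,330)); h[:330,:418]=a; h[335:335+b.shape[0],:b.shape[1]]=b
w=cv2.resize(load("wrist0")[0],(370,277)); h[:277,420:790]=w
cv2.imwrite("pics/comb0.png",h[:,:,::-1])
for n,s,t in(("white",(357,187),(403,219)),("dome",(255,242),(236,212)),("pad",(323,177),(325,218)),("pink",(319,197),(358,198))):
    print(n,[np.round(q,3) for q in tri((S[1],S[2],s),(T[1],T[2],t))])
E
```

```text
white [array([ 0.428, -0.362,  0.058]), np.float64(0.001)]
dome [array([0.459, 0.12 , 0.076]), np.float64(0.002)]
pad [array([ 0.424, -0.127,  0.161]), np.float64(0.002)]
pink [array([ 0.492, -0.235,  0.055]), np.float64(0.002)]
```

View pics/comb0.png

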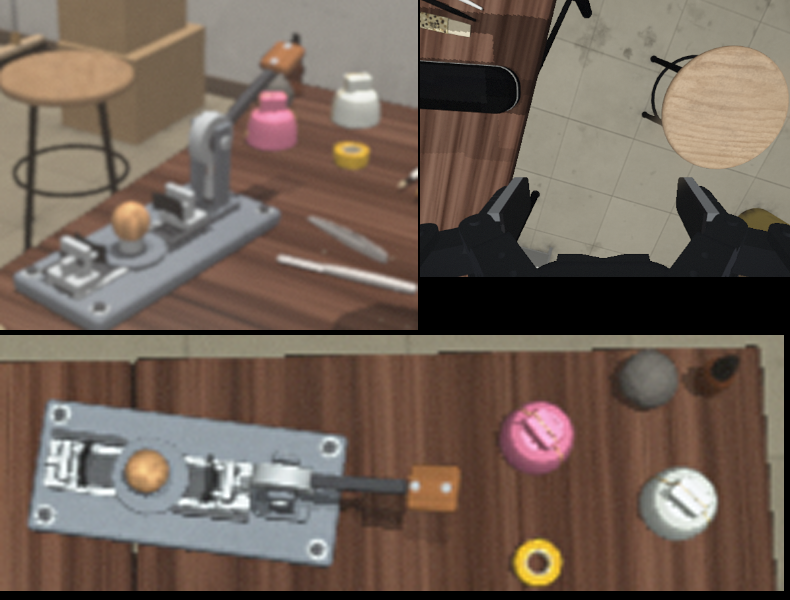

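The combined view shows the white cup's foot axis running from about (670,505) to (705,480) in the top crop, which is a yaw near -54°. I'll move above it, turning 72°.

```bash
python3 -m pendant '0 .056 -.023 -.01 10; 0 .112 -.046 -.02 20; 0 .168 -.069 -.03 30;0 .224 -.092 -.04 40; 0 .28 -.116 -.05 50'; python3 -m pendant '0 0 0 0 10; 0 0 0 0 20; 0 0 0 0 22;0 0 0 0 22;0 0 0 0 22'
python3 - <<'E'
from h import *
from bench import env
s=env.sense();print(np.round(s["ee_pos"],4),np.round(s["eef_rot"],4),np.round(s["joint_positions"],3))
W=snap("wrist","wrist1");T=load("top0");S=load("scene0");print(np.round(W[2],3).tolist())
for X in((.428,-.362,.06),(.459,.12,.074)): print(proj(W[1],W[2],X))
E
```

```text
clock: 0.78
ee_pos: [0.4135, -0.3754, 0.2974]
eef_rot: [0.962, -0.271, -0.0, -0.0]
wrist_force: [-0.2, -0.4, 0.3]
gripper_width: 1.001
finger_force: 0.0
clock: 1.4
ee_pos: [0.4122, -0.3771, 0.2972]
eef_rot: [0.895, -0.447, -0.0, -0.0]
wrist_force: [0.0, 0.4, -0.3]
gripper_width: 0.996
finger_force: 0.0
[ 0.4122 -0.3771  0.2972] [ 8.947e-01 -4.467e-01 -1.000e-04 -1.000e-04] [-0.833  0.003  1.533  0.     1.606  1.664]
[[-0.799, 0.575, 0.175, 0.457], [-0.601, -0.765, -0.232, -0.435], [0.0, -0.29, 0.957, 0.423], [0.0, 0.0, 0.0, 1.0]]
[254.96283743 169.8161523 ]
[  1.85839603 467.436496  ]
```

View pics/wrist1.png

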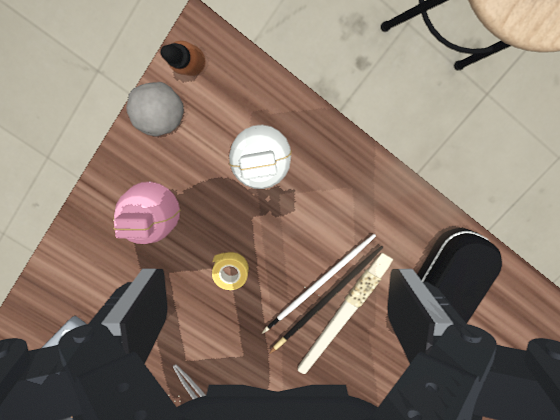

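The wrist view shows the white cup at (260,157), with its oblong foot and gold seam running horizontally. That is along the finger line, so I need another ~90° turn. I'll measure the foot's top face precisely.

```bash
python3 - <<'E'
from h import *
W=load("wrist1");T=load("top0")
c=W[0][115:200,220:300]
a=cv2.resize(c,(480,510),interpolation=cv2.INTER_CUBIC)
b=cv2.resize(T[0][205:240,385:420],(300,300),interpolation=cv2.INTER_CUBIC)
h=np.zeros((510,790,3),np.uint8);h[:,:480]=a;h[:300,485:785]=b
cv2.imwrite("pics/c1.png",h[:,:,::-1])
hsv=cv2.cvtColor(W[0],cv2.COLOR_RGB2HSV)
for v in(235,245,252):
    m=((W[0].min(2)>=v)*255).astype(np.uint8); m[:100]=0;m[220:]=0;m[:,:200]=0;m[:,320:]=0
    cs,_=cv2.findContours(m,cv2.RETR_EXTERNAL,cv2.CHAIN_APPROX_NONE)
    for q in cs:
        if cv2.contourArea(q)>40: print(v,cv2.contourArea(q),cv2.minAreaRect(q))
E
```

```text
235 558.5 ((263.3853759765625, 175.08738708496094), (20.18035125732422, 50.263519287109375), 74.47589111328125)
235 295.0 ((256.85137939453125, 160.6081085205078), (10.028338432312012, 33.37299346923828), 80.53767395019531)
235 702.0 ((257.6298522949219, 147.86082458496094), (26.730016708374023, 50.88880920410156), 82.303955078125)
245 271.5 ((259.3513488769531, 174.6081085205078), (13.809514999389648, 32.386600494384766), 80.53767395019531)
245 69.0 ((280.0, 167.5), (15.0, 8.0), 90.0)
245 282.0 ((256.8648986816406, 160.68917846679688), (9.86393928527832, 32.715396881103516), 80.53767395019531)
245 596.5 ((260.7723083496094, 146.09844970703125), (47.371395111083984, 22.188007354736328), 3.1798300743103027)
252 45.0 ((261.74273681640625, 179.07803344726562), (3.8774588108062744, 21.211978912353516), 81.25383758544922)
252 208.0 ((258.9248352050781, 171.51156616210938), (7.67888879776001, 31.9320125579834), 81.25383758544922)
252 272.5 ((256.8648986816406, 160.68919372558594), (9.535140991210938, 32.386600494384766), 80.53767395019531)
252 522.5 ((260.4197692871094, 146.24293518066406), (46.52512741088867, 20.860132217407227), 5.04245138168335)
```

View pics/c1.png

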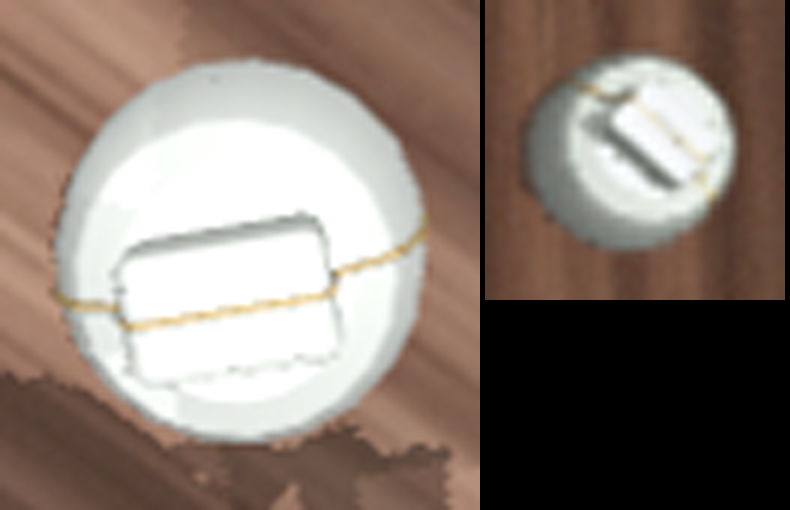

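The crop shows the foot's top face centred at zoom (231,309) in the wrist part, with its seam from (125,327) to (335,293). In the top part the foot centre is at (662,138).

```bash
python3 - <<'E'
from h import *
from bench import env
W=load("wrist1")[1:];T=load("top0")[1:]
z=lambda x,y:(220+(x+.5)/6-.5,115+(y+.5)/6-.5)
c=z(231,309);t=(385+177.5/8.571-.5,205+138.5/8.571-.5)
print(tri((*W,c),(*T,t)))
for h in(.06,.065):
    p=plane(*W,c,h);print(p,plane(*T,t,h))
a,b=(plane(*W,z(*q),.065) for q in((125,327),(335,293)));yaw=np.degrees(np.arctan2(*(b-a)[[1,0]]));print("yaw",yaw%180)
E
```

```text
(array([ 0.42593013, -0.36698543,  0.05681583]), np.float64(0.0017414589055233774))
[ 0.42774327 -0.36681289  0.06      ] [ 0.42394532 -0.36698856  0.06      ]
[ 0.42814134 -0.36775903  0.065     ] [ 0.42328484 -0.36579096  0.065     ]
yaw 46.223664998468195
```

```bash
python3 -m pendant '0 0 -.009 .02 -10; 0 .002 -.0185 .04 -20;0 .002 -.0185 .06 -30;0 .002 -.0185 .08 -40;0 .002 -.0185 .08 -50' >/dev/null; python3 -m pendant '0 0 0 0 -10;0 0 0 0 -20; 0 0 0 0 -30;0 0 0 0 -40;0 0 0 0 -49.3'
cat > foot.py <<'E'
from h import *
from bench import env
import sys
W=snap("wrist",sys.argv[1]); s=env.sense(); print(np.round(s["ee_pos"],4),np.round(s["eef_rot"],4),np.round(s["joint_positions"],3))
u,v=proj(W[1],W[2],(.428,-.3675,.065)).round().astype(int);print(u,v)
f=4;x0,y0=max(u-90,0),max(v-70,0);c=W[0][y0:y0+140,x0:x0+180]
print("origin",x0,y0);cv2.imwrite(f"pics/{sys.argv[1]}z.png",cv2.resize(c,None,fx=f,fy=f,interpolation=cv2.INTER_CUBIC)[:,:,::-1])
E
python3 foot.py wrist2
```

```text
clock: 2.7
ee_pos: [0.4282, -0.3676, 0.2172]
eef_rot: [0.919, 0.395, -0.0, -0.0]
wrist_force: [-0.0, -0.0, -0.5]
gripper_width: 1.001
finger_force: 0.0
[ 0.4282 -0.3676  0.2172] [ 0.9172  0.3984 -0.     -0.    ] [-0.8    0.051  1.63   0.     1.461 -0.049]
277 191
origin 187 121
```

View pics/wrist2z.png

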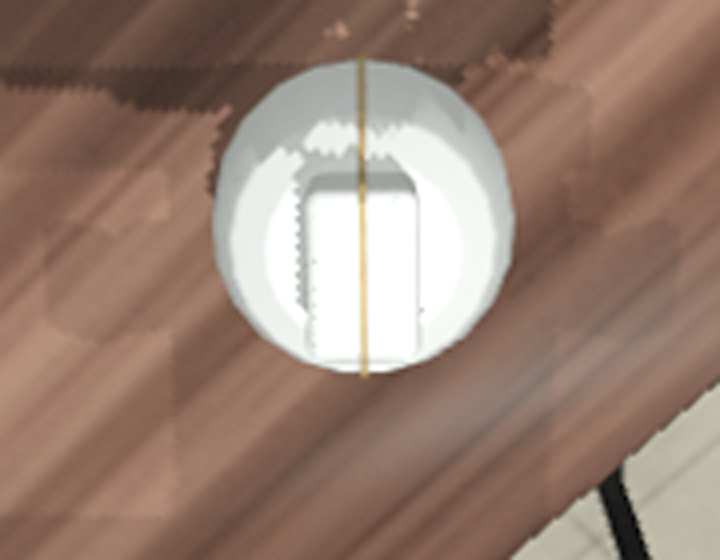

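The seam is now vertical at zoom x≈363 and the foot spans y 190–362, with its centre at about (363,276). That matches the TCP axis to within 1 mm. Before grasping I'll look at the dome the same way, so that camera bias cancels out.

```bash
python3 -m pendant '0 .0454 -.0372 -.01 10; 0 .0908 -.0744 -.02 20; 0 .1362 -.1116 -.02 30;0 .1816 -.1488 -.02 40; 0 .227 -.186 -.02 50' >/dev/null;  python3 -m pendant '0 0 -.05 0 5; 0 .001 -.1 0 5; 0 .002 -.15 0 5; 0 .002 -.195 0.011 5;0 .002 -.195 0.011 5'
python3 - <<'E'
from h import *
from bench import env
z=lambda x,y:(187+(x+.5)/4-.5,121+(y+.5)/4-.5)
W1=load("wrist1")[1:];W2=load("wrist2")[1:]
print(tri((*W1,(220+231.5/6-.5,115+309.5/6-.5)),(*W2,z(363.5,276))), plane(*W2,z(363.5,276),.065))
a,b=(plane(*W2,z(*q),.065) for q in((364,360),(362,195)));print("yaw",np.degrees(np.arctan2(*(b-a)[[1,0]])))
W=snap("wrist","wrist3");s=env.sense(); print(np.round(s["ee_pos"],4),np.round(s["eef_rot"],4),np.round(s["joint_positions"],3))
print(proj(W[1],W[2],(*s["ee_pos"][:2],.074)),proj(W[1],W[2],(.459,.12,.074)))
E
```

```text
clock: 4.0
ee_pos: [0.4609, 0.1137, 0.2255]
eef_rot: [0.998, -0.063, -0.001, -0.0]
wrist_force: [0.7, -0.4, 0.1]
gripper_width: 1.0
finger_force: 0.0
(array([ 0.42814606, -0.36731738,  0.06233694]), np.float64(0.00022371207318776798)) [ 0.42884761 -0.36685698  0.065     ]
yaw 47.17971019455088
[0.4612 0.1121 0.2259] [ 9.98e-01 -6.39e-02 -4.00e-04  2.00e-04] [ 0.131 -0.203  1.854 -0.     1.491  1.829]
[279.79608069 189.3858044 ] [269.85268961 193.43890991]
```

View pics/wrist3.png

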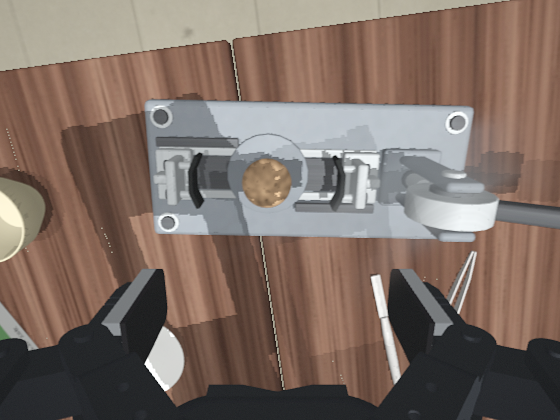

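The wrist view shows the dome at (267,183), the base's screws at (160,116), (458,122) and (168,222), and the pads either side of the dome at (196,180) and (338,183). Next I'll fit the dome and the base yaw.

```bash
python3 - <<'E'
from h import *
P,K,E=load("wrist3");hsv=cv2.cvtColor(P,cv2.COLOR_RGB2HSV)
m=((hsv[:,:,1]>90)&(hsv[:,:,0]<25)).astype(np.uint8)*255;r=np.zeros_like(m);r[140:230,225:310]=m[140:230,225:310]
q=max(cv2.findContours(r,cv2.RETR_EXTERNAL,cv2.CHAIN_APPROX_NONE)[0],key=cv2.contourArea)
c,R=cv2.minEnclosingCircle(q);print("circ",c,R,cv2.fitEllipse(q),cv2.contourArea(q)/np.pi/R/R)
e=cv2.fitEllipse(q)[0]
D=plane(K,E,e,.054);print("dome",D,plane(K,E,c,.054))
S=load("scene0");T=load("top0")
# screws
g=cv2.cvtColor(P,cv2.COLOR_RGB2GRAY);pts=[]
for u,v in((160,116),(458,122),(168,222)):
    w=g[v-14:v+14,u-14:u+14]; k=(w>200).astype(np.uint8); o=max(cv2.findContours(k,0,1)[0],key=lambda t:len(t)); cc=cv2.minEnclosingCircle(o); px=(u-14+cc[0][0],v-14+cc[0][1]); p=plane(K,E,px,.02);pts.append(p);print(px,cc[1],p)
print("x-yaw from long",np.degrees(np.arctan2(*(pts[0]-pts[1])[[1,0]]))-90,"from short",np.degrees(np.arctan2(*(pts[0]-pts[2])[[1,0]])))
# edges of base: dark/grey boundary on long far edge z .018
ys=[];
for u in list(range(190,440,5)):
    col=g[85:125,u].astype(float);ys.append((u,85+np.argmax(np.abs(np.diff(cv2.GaussianBlur(col[:,None],(1,5),1)[:,0])))+.5))
l=cv2.fitLine(np.array(ys,np.float32),cv2.DIST_HUBER,0,.01,.01).ravel()
A,B=(plane(K,E,(u,l[3]+(u-l[2])*l[1]/l[0]),.018) for u in(190,440));print("edge yaw",np.degrees(np.arctan2(*(A-B)[[1,0]]))-90)
# dome from top & scene
for n,X in(("scene",S),("top",T)):
    h2=cv2.cvtColor(X[0],cv2.COLOR_RGB2HSV);m=((h2[:,:,1]>90)&(h2[:,:,0]<25)&(h2[:,:,2]>110)).astype(np.uint8)
    u,v=proj(X[1],X[2],(*D[:2],.054)).astype(int);k=np.zeros_like(m);k[v-16:v+16,u-16:u+16]=m[v-16:v+16,u-16:u+16]
    o=max(cv2.findContours(k,0,1)[0],key=cv2.contourArea);cc,rr=cv2.minEnclosingCircle(o);print(n,(u,v),cc,rr,plane(X[1],X[2],cc,.054))
E
```

```text
circ (266.37890625, 182.33302307128906) 23.78632354736328 ((265.93115234375, 182.22232055664062), (40.93758010864258, 42.425025939941406), 10.802905082702637) 0.5451540720617145
dome [0.46325972 0.1229872  0.054     ] [0.46312294 0.12264145 0.054     ]
(157.5, 107.5) 6.96429443359375 [0.53138681 0.20750316 0.02      ]
(456.72857189178467, 122.27142810821533) 12.424909591674805 [ 0.48672952 -0.04444786  0.02      ]
(167.7608699798584, 222.40434741973877) 10.852219581604004 [0.42869319 0.2206511  0.02      ]
x-yaw from long -10.051055093914073 from short -7.295925120170558
edge yaw -8.437645640600039
scene (np.int64(253), np.int64(250)) (249.0, 247.9583282470703) 13.016180038452148 [0.4806263  0.11777534 0.054     ]
top (np.int64(235), np.int64(210)) (235.35293579101562, 212.11764526367188) 6.450607776641846 [0.45990441 0.12300938 0.054     ]
```

```bash
python3 - <<'E'
from h import *
P,K,E=load("wrist3");lab=cv2.cvtColor(P,cv2.COLOR_RGB2LAB)[:,:,2].astype(float);lab=cv2.GaussianBlur(lab,(3,3),0)
# radial edges from approx centre, radius-fit with robust least squares
from scipy.optimize import least_squares
c=np.array([267.,183.])
for it in range(3):
    pts=[]
    for t in np.linspace(0,2*np.pi,72,endpoint=False):
        r=np.arange(16,32,.25);x=(c[0]+r*np.cos(t)).astype(np.float32);y=(c[1]+r*np.sin(t)).astype(np.float32)
        f=cv2.remap(lab.astype(np.float32),x[None],y[None],cv2.INTER_LINEAR)[0];i=np.argmin(f[6:]-f[:-6])+3;pts.append((x[i],y[i]))
    pts=np.array(pts);s=least_squares(lambda p:np.hypot(pts[:,0]-p[0],pts[:,1]-p[1])-p[2],[*c,25],loss="cauchy",f_scale=.5);c=s.x[:2]
    print(s.x,np.median(abs(s.fun)))
print("dome",plane(K,E,c,.054))
g=cv2.cvtColor(P,cv2.COLOR_RGB2GRAY)
h=cv2.HoughCircles(cv2.resize(g[90:245,140:480],None,fx=3,fy=3,interpolation=cv2.INTER_CUBIC),cv2.HOUGH_GRADIENT,1,100,param1=150,param2=25,minRadius=22,maxRadius=42)
q=h[0][:,:2]/3+[140,90];print(q,h[0][:,2]/3)
T=load("top0");hs=cv2.cvtColor(T[0],cv2.COLOR_RGB2LAB)[205:222,225:247,2]
mm=(hs>145);yy,xx=np.nonzero(mm);print("top",mm.sum(),xx.mean()+225,yy.mean()+205,plane(T[1],T[2],(xx.mean()+225,yy.mean()+205),.054))
E
```

```text
[266.25156078 182.61504326  24.5132598 ] 0.1436763241381307
[266.25803171 182.5543065   24.4841149 ] 0.07005860934016539
[266.27466236 182.56540413  24.50776549] 0.020278739020710645
dome [0.46294267 0.12275088 0.054     ]
[[161.5        117.5       ]
 [458.16665649 121.16666603]
 [168.5        221.16667175]] [10.7       9.900001 10.566667]
top 128 235.5 212.0 [0.46024121 0.12258014 0.054     ]
```

```bash
python3 -m pendant '0 .0036 .06 0 -10;0 .0073 .12 0 -20;0 .0109 .18 0 -30;0 .0145 .24 0 -40;0 .0182 .3 0 -50' >/dev/null
cat > rem.py <<'E'
import sys,numpy as np
from bench import env
from scipy.spatial.transform import Rotation as R
s=env.sense();M=R.from_quat(s["eef_rot"]).as_matrix();x,y,z,psi=map(float,sys.argv[1:5])
p=np.degrees(np.arctan2(M[1,0],M[0,0]));print("pos",np.round(s["ee_pos"],4),"psi",round(p,2),"tilt",np.round(M[:2,2],4),"t",round(s["clock"],2),"F",np.round(s["wrist_force"],1),"w",round(s["gripper_width"],3),"ff",np.round(s["finger_force"],1))
print("shift tool mm",np.round(1000*M.T@(np.array([x,y,z])-s["ee_pos"]),1),"turn",round((p-psi+180)%360-180,2))
E
python3 rem.py .42885 -.36686 .12 47.18
python3 - <<'E'
from h import *
from scipy.spatial.transform import Rotation as R
for n,p,q in(("wrist1",[.4122,-.3771,.2972],[.8947,-.4467,0,0]),("wrist2",[.4282,-.3676,.2172],[.9172,.3984,0,0]),("wrist3",[.4612,.1121,.2259],[.998,-.0639,-.0004,.0002])):
    E=load(n)[2];M=R.from_quat(q).as_matrix();print(n,np.round(1000*M.T@(E[:3,3]-p),1),np.degrees(np.arctan2(-E[0,0],E[1,0]))) 
E
```

```text
pos [ 0.4432 -0.1594  0.227 ] psi 38.5 tilt [ 0.001  -0.0009] t 4.67 F [ 0.9 -0.3  0.7] w 0.998 ff 0.0
shift tool mm [-140.4  153.3  107.1] turn -8.68
wrist1 [  73.3   -0.4 -125.6] 126.91913249393383
wrist2 [  74.4    0.3 -125.7] -133.5124252695885
wrist3 [  73.4   -2.1 -125.1] 172.70311606199596
```

```bash
python3 -m pendant '0 -.043 .041 .02 -4.5;0 -.087 .082 .04 -4.5;0 -.1303 .1233 .06 -4.5;0 -.1303 .1233 .1 -4.5;.3 -.1303 .1233 .1 -4.5' >/dev/null; python3 -m pendant '.4 0 0 0 0;.4 0 0 0 0;.4 0 0 0 0;.4 0 0 0 0;.4 0 0 0 0'>/dev/null
python3 rem.py .42885 -.36686 .064 47.18; python3 - <<'E'
from h import *
W=snap("wrist","wrist4");cv2.imwrite("pics/wrist4s.png",W[0][150:,100:460,::-1]);print(proj(W[1],W[2],(.42885,-.36686,.065)))
E
```

```text
pos [ 0.4185 -0.3338  0.1266] psi 42.88 tilt [ 0.0003 -0.0003] t 5.92 F [-0.4 -0.6  0.6] w 0.601 ff 0.0
shift tool mm [-14.9  31.3  62.6] turn -4.3
[335.56867491 260.61307601]
```

View pics/wrist4s.png

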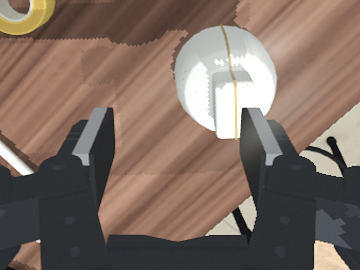

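The crop shows the cup at (230,85), right of the fingers. The last rows had not fully caught up, so I'll correct laterally.

```bash
python3 -m pendant '.4 -.0075 .0155 0 -2;.4 -.0149 .0313 0 -4.3;.4 -.0149 .0313 0.01 -4.3;.4 -.0149 .0313 0.01 -4.3;.4 -.0149 .0313 0.01 -4.3'>/dev/null
python3 rem.py .42885 -.36686 .064 47.18; python3 - <<'E'
from h import *
W=snap("wrist","wrist5")
print(proj(W[1],W[2],(.42885,-.36686,.065)))
P=W[0];m=((P.min(2)>=245)*255).astype(np.uint8);m[:,:200]=0;m[:,350:]=0;m[:120]=0
for q in cv2.findContours(m,0,1)[0]:
    if cv2.contourArea(q)>150: print(cv2.contourArea(q),cv2.minAreaRect(q),cv2.boundingRect(q))
h=cv2.cvtColor(P,cv2.COLOR_RGB2HSV);g=((h[:,:,0]>12)&(h[:,:,0]<30)&(h[:,:,1]>60)&(h[:,:,2]>130));g[:,:255]=0;g[:,300:]=0;g[:150]=0;g[300:]=0
y,x=np.nonzero(g);print("gold",[(v,np.round(x[y==v].mean(),1)) for v in np.unique(y)[::6]])
E
```

```text
pos [ 0.4283 -0.3662  0.1158] psi 47.14 tilt [-0.0008  0.001 ] t 6.6 F [-1.1 -0.2  0.7] w 0.6 ff 0.0
shift tool mm [-0.1  1.  51.8] turn -0.04
[279.70439166 243.24964553]
361.5 ((269.0, 259.5), (25.0, 18.0), 90.0) (260, 247, 19, 26)
403.0 ((246.4261932373047, 246.24832153320312), (36.668704986572266, 21.143882751464844), 79.99201965332031) (233, 230, 26, 34)
1249.0 ((303.19329833984375, 243.14871215820312), (31.339134216308594, 71.58003997802734), 37.5685920715332) (281, 214, 47, 59)
gold [(np.int64(155), np.float64(279.5)), (np.int64(161), np.float64(280.5)), (np.int64(167), np.float64(280.5)), (np.int64(173), np.float64(280.5)), (np.int64(179), np.float64(280.5)), (np.int64(185), np.float64(280.5)), (np.int64(191), np.float64(280.0)), (np.int64(197), np.float64(279.5)), (np.int64(203), np.float64(280.0)), (np.int64(209), np.float64(280.0)), (np.int64(215), np.float64(280.0)), (np.int64(221), np.float64(280.0)), (np.int64(227), np.float64(279.5)), (np.int64(233), np.float64(279.5)), (np.int64(239), np.float64(279.5)), (np.int64(245), np.float64(279.5)), (np.int64(251), np.float64(279.5)), (np.int64(257), np.float64(279.5)), (np.int64(263), np.float64(279.5)), (np.int64(269), np.float64(279.5)), (np.int64(275), np.float64(279.0))]
```

Alignment is good: the seam is at column 279.5 against 279.7 predicted. Next is descend and grip.

```bash
python3 -m pendant '.4 0 0 .018 0;.4 0 0 .035 0;.4 0 0 .0518 0;.4 0 0 .0518 0;.4 0 0 .0518 0'>/dev/null; python3 rem.py .42885 -.36686 .064 47.18;python3 -m pendant '.6 0 0 0 0;1 0 0 0 0;1 0 0 0 0;1 0 0 0 0;1 0 0 0 0'; python3 rem.py .42885 -.36686 .064 47.18
```

```text
pos [ 0.4287 -0.367   0.0645] psi 47.15 tilt [-0.0001  0.0001] t 7.28 F [0.1 0.7 0.7] w 0.594 ff 0.0
shift tool mm [ 0.2 -0.   0.5] turn -0.03
clock: 7.9
ee_pos: [0.4292, -0.3676, 0.0656]
eef_rot: [0.917, 0.4, 0.0, 0.001]
wrist_force: [0.1, -0.4, 5.6]
gripper_width: 0.241
finger_force: 59.4
pos [ 0.4292 -0.3676  0.0656] psi 47.15 tilt [ 0.0013 -0.0013] t 7.9 F [ 0.1 -0.4  5.6] w 0.241 ff 59.4
shift tool mm [ 0.3 -0.8  1.5] turn -0.03
```

```bash
python3 -m pendant '1 0 0 -.01 0;1 0 0 -.06 0;1 0 0 -.12 0;1 0 0 -.18 0;1 0 0 -.2256 0'>/dev/null; python3 rem.py .46294 .12275 .29 -8.2;python3 -m pendant '1 .0314 -.0252 0 8;1 .0628 -.0504 0 16;1 .0942 -.0756 0 24;1 .1256 -.1008 0 32;1 .157 -.126 0 40'>/dev/null; python3 rem.py .46294 .12275 .29 -8.2
```

```text
pos [ 0.4287 -0.367   0.2934] psi 47.15 tilt [ 0.0015 -0.0015] t 8.53 F [ 0.6 -1.7 -2.5] w 0.244 ff 59.2
shift tool mm [ 382.3 -307.9    2.8] turn 55.35
pos [ 0.4426 -0.1647  0.2901] psi 6.88 tilt [-0.0005  0.0004] t 9.15 F [ 1.2 -0.5 -1.8] w 0.237 ff 59.1
shift tool mm [ 5.470e+01 -2.829e+02  2.000e-01] turn 15.08
```

```bash
python3 -m pendant '1 .01 -.05 0 5;1 .02 -.1 0 10;1 .03 -.15 0 15;1 .04 -.2 0 15;1 .048 -.25 0 15'>/dev/null; python3 rem.py .46294 .12275 .29 -8.2;python3 -m pendant '1 0 -.03 0 0;1 0 -.03 0 0;1 0 -.03 0 0;1 0 -.03 0 0;1 0 -.03 0 0'>/dev/null; python3 rem.py .46294 .12275 .16 -8.2; python3 - <<'E'
from h import *
snap("scene","scene2");snap("top","top2")
E
```

```text
pos [0.459  0.0895 0.2902] psi -7.85 tilt [-0.0002 -0.    ] t 9.78 F [-0.4 -0.3 -1.5] w 0.244 ff 59.2
shift tool mm [ -0.7 -33.5   0.2] turn 0.35
pos [0.4637 0.1167 0.2902] psi -7.93 tilt [ 0.0001 -0.0001] t 10.4 F [ 0.4 -0.7 -2.2] w 0.242 ff 59.3
shift tool mm [ -1.6  -5.9 130.2] turn 0.27
```

```bash
python3 -m pendant '1 -.0016 -.0059 .03 .27;1 -.0016 -.0059 .07 .27;1 -.0016 -.0059 .11 .27;1 -.0016 -.0059 .13 .27;1 -.0016 -.0059 .13 .27'>/dev/null; python3 -m pendant '1 0 0 0 0;1 0 0 0 0;1 0 0 0 0;1 0 0 0 0;1 0 0 0 0'>/dev/null; python3 rem.py .46294 .12275 .16 -8.2; python3 - <<'E'
from h import *
S=snap("scene","scene3");T=snap("top","top3");W=snap("wrist","wrist6")
from bench import env
from scipy.spatial.transform import Rotation as R
s=env.sense();M=R.from_quat(s["eef_rot"]).as_matrix();print("cam off",np.round(1000*M.T@(W[2][:3,3]-s["ee_pos"]),1))
a=cv2.resize(S[0][175:300,190:340],(400,333),interpolation=cv2.INTER_CUBIC)
w=cv2.resize(W[0],(390,292));h=np.zeros((340,795,3),np.uint8);h[:333,:400]=a;h[:292,403:793]=w;cv2.imwrite("pics/c6.png",h[:,:,::-1])
E
```

```text
pos [0.4629 0.1236 0.1603] psi -8.12 tilt [0.0003 0.0001] t 11.75 F [-0.2  0.  -2.5] w 0.246 ff 59.3
shift tool mm [0.1 0.9 0.3] turn 0.08
cam off [  73.8   -0.7 -125.7]
```

View pics/c6.png

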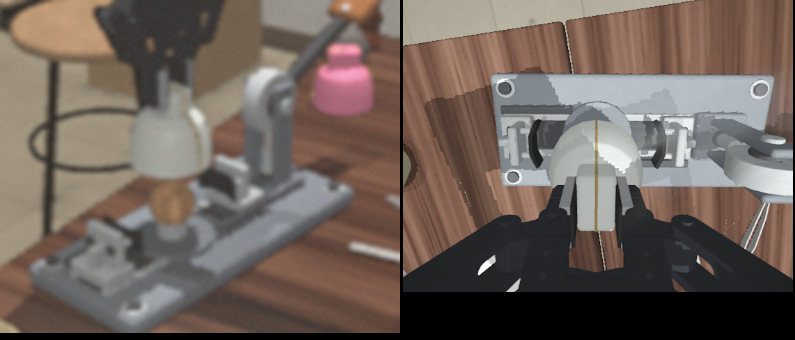

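The cup hangs level over the dome. In the scene crop its axis is at x≈172 and the dome centre at ≈173, and in the wrist view the seam is centred. I'll check the scene offset at sub-pixel level.

```bash
python3 - <<'E'
from h import *
from scipy.optimize import least_squares
P,K,E=load("scene3")
lab=cv2.cvtColor(P,cv2.COLOR_RGB2LAB).astype(np.float32)
def circ(img,c,r0,r1,ts):
    for it in range(3):
        pts=[]
        for t in ts:
            r=np.arange(r0,r1,.2);x=(c[0]+r*np.cos(t)).astype(np.float32);y=(c[1]+r*np.sin(t)).astype(np.float32)
            f=cv2.remap(img,x[None],y[None],cv2.INTER_LINEAR)[0];i=np.argmin(f[6:]-f[:-6])+3;pts.append((x[i],y[i]))
        pts=np.array(pts);s=least_squares(lambda p:np.hypot(pts[:,0]-p[0],pts[:,1]-p[1])-p[2],[*c,9],loss="cauchy",f_scale=.3);c=s.x[:2]
    return s.x,np.median(abs(s.fun))
ts=np.concatenate([np.linspace(-.6,.9,20),np.linspace(np.pi-.9,np.pi+.6,20)])
print("dome now",circ(lab[:,:,2],np.array([255.,251.]),5,14,ts))
for n in("scene0","scene2"):
    L=cv2.cvtColor(load(n)[0],cv2.COLOR_RGB2LAB).astype(np.float32)
    print(n,circ(L[:,:,2],np.array([255.,251.]),5,14,np.linspace(0,2*np.pi,60)))
print("pred dome",proj(K,E,(.46294,.12275,.054)), "pred cup axis z.11,.13",[proj(K,E,(.4629,.1236,z)) for z in(.105,.115,.125)])
g=cv2.cvtColor(P,cv2.COLOR_RGB2GRAY).astype(np.float32)
for v in range(214,240,2):
    row=P[v].astype(int);  print(v, " ".join(str(int(a)) for a in g[v,234:278]))
E
```

```text
dome now (array([254.15056266, 250.7728709 ,   8.30137229]), np.float64(0.11281561538521245))
scene0 (array([253.94818077, 250.00040219,   8.61364535]), np.float64(0.19324869895346275))
scene2 (array([254.0889748 , 250.25132276,   8.54666518]), np.float64(0.220591613128029))
pred dome [254.09122917 250.95039095] pred cup axis z.11,.13 [array([253.31982209, 230.57150164]), array([253.20666823, 226.43660698]), array([253.09252348, 222.26550318])]
214 139 138 141 142 144 143 134 106 72 56 68 76 72 66 69 86 105 114 119 134 150 155 153 148 145 144 144 148 142 135 133 137 139 142 144 147 148 148 150 150 150 149 150 150
216 81 79 83 89 93 94 99 97 96 110 124 130 124 119 116 116 118 123 128 142 153 156 152 148 145 144 157 187 209 203 179 155 143 141 144 145 145 148 145 150 149 150 150 149
218 137 137 135 128 121 112 106 115 130 145 146 147 144 142 140 137 137 138 142 149 152 154 149 146 141 136 148 181 218 225 223 202 169 148 142 144 143 144 146 144 143 140 127 112
220 148 149 149 149 147 144 141 143 147 150 152 153 157 157 157 156 156 155 155 158 157 159 157 157 154 151 144 146 177 213 222 
[... 940 characters left out ...]
5 143 140 140 138 140 146 149 152 155 156 159 160 161 162 164 164 164 164 164 164 163 163 162 160 159 158 156 155 146 139 143 155 155 141 117 98 98 103 99 89 83 81 83
234 148 148 145 146 145 143 148 150 153 156 158 158 161 162 161 163 162 163 163 165 163 164 163 161 161 159 159 156 155 149 143 142 153 154 143 126 132 160 176 176 165 150 138 129
236 125 113 104 102 110 127 143 151 153 155 158 160 159 161 162 163 162 164 164 162 164 164 162 159 160 157 157 156 153 151 145 146 153 147 127 106 108 123 136 145 158 170 181 187
238 85 93 98 104 111 120 133 150 153 154 159 160 160 161 162 161 164 163 162 163 163 162 162 162 161 159 156 157 154 150 144 135 124 100 76 70 85 102 112 116 123 125 130 134
```

```bash
python3 -m pendant '1 .0005 .0004 .015 0;1 .0005 .0004 .03 0;1 .0005 .0004 .045 0;1 .0005 .0004 .057 0;1 .0005 .0004 .057 0'>/dev/null;python3 rem.py .46294 .12275 .0996 -8.2; python3 -m pendant '1 0 0 .001 0;1 0 0 .002 0;1 0 0 .003 0;1 0 0 .003 0;1 0 0 .003 0'>/dev/null;python3 rem.py .46294 .12275 .0996 -8.2
```

```text
pos [0.4622 0.123  0.1015] psi -8.12 tilt [-0.0029 -0.0005] t 12.53 F [-0.2 -0.1 -2. ] w 0.242 ff 59.3
shift tool mm [0.8 0.1 1.9] turn 0.08
pos [0.4634 0.1232 0.1003] psi -8.12 tilt [0.0002 0.0001] t 13.15 F [ 0.9  0.2 -2. ] w 0.243 ff 59.3
shift tool mm [-0.4  0.5  0.7] turn 0.08
```

```bash
python3 -m pendant '1 0 0 .0005 0;1 0 0 .0005 0;1 0 0 .0005 0;1 0 0 .0005 0;1 0 0 .0005 0'>/dev/null;python3 rem.py .46294 .12275 .0996 -8.2;python3 -m pendant '1 0 0 .0006 0;1 0 0 .0006 0;1 0 0 .0006 0;1 0 0 .0006 0;1 0 0 .0006 0'>/dev/null;python3 rem.py .46294 .12275 .0996 -8.2
```

```text
pos [0.4633 0.1232 0.0996] psi -8.12 tilt [ 0. -0.] t 13.78 F [-0.5 -0.  -1.7] w 0.239 ff 59.3
shift tool mm [-0.3  0.5  0. ] turn 0.08
pos [0.4634 0.1232 0.0991] psi -8.12 tilt [0.0002 0.    ] t 14.4 F [0.  0.4 1.5] w 0.244 ff 59.6
shift tool mm [-0.4  0.5 -0.5] turn 0.08
```

Contact is at TCP z 0.0991, about 3.5 N on the dome. Now release.

```bash
python3 -m pendant '.72 0 0 0 0;.66 0 0 0 0;.55 0 0 0 0;.45 0 0 0 0;.4 0 0 0 0'>/dev/null;python3 rem.py .46294 .12275 .0996 -8.2;python3 - <<'E'
from h import *
S=snap("scene","scene4");W=snap("wrist","wrist7")
a=cv2.resize(S[0][175:300,190:340],(400,333),interpolation=cv2.INTER_CUBIC)
w=cv2.resize(W[0],(390,292));h=np.zeros((340,795,3),np.uint8);h[:333,:400]=a;h[:292,403:793]=w;cv2.imwrite("pics/c7.png",h[:,:,::-1])
E
```

```text
pos [0.4633 0.1232 0.0991] psi -8.12 tilt [0. 0.] t 15.03 F [-0.3 -1.  -0.3] w 0.6 ff 0.0
shift tool mm [-0.3  0.5 -0.5] turn 0.08
```

View pics/c7.png

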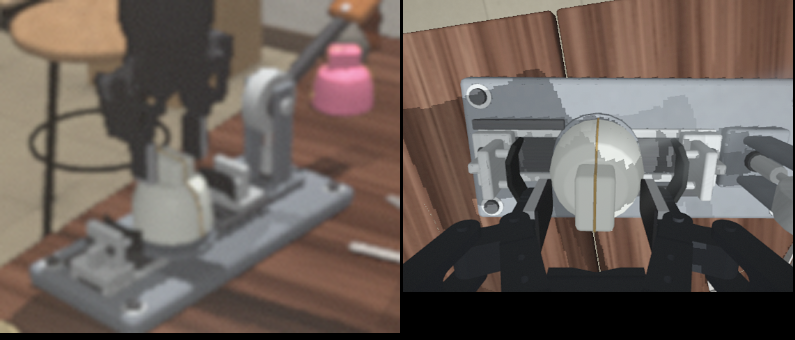

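The cup now stands on the dome, free of the fingers: scene crop around (172,200), wrist view foot at (595,203) with the seam vertical. My picture allowance is used up, so I'll retract upward and check the level numerically.

```bash
python3 -m pendant '.4 0 0 -.01 0;.4 0 0 -.03 0;.4 0 0 -.07 0;.4 0 0 -.12 0;.4 0 0 -.152 0'>/dev/null;python3 -m pendant '.6 0 0 0 0;1 0 0 0 0;1 0 0 0 0;1 0 0 0 0;1 0 0 0 0'>/dev/null;python3 rem.py .46294 .12275 .251 -8.2;cat > lev.py <<'E'
from h import *
import sys
W=snap("wrist",sys.argv[1]+"w");S=snap("scene",sys.argv[1]+"s")
P,K,E=W; psi=np.radians(-8.2);ax=np.array([np.cos(psi),np.sin(psi),0]);ay=np.array([-np.sin(psi),np.cos(psi),0]);c=np.array([.46294,.12275,0])
def X(x,y,z): return c+ax*x+ay*y+[0,0,z]
for n,q in(("foot+x",(.017,0,.099)),("foot-x",(-.017,0,.099)),("rim+x",(.034,0,.034)),("sh+x",(.0195,0,.079)),("rim+y",(0,.034,.034)),("rim-y",(0,-.034,.034)),("foot+y",(0,.011,.099)),("foot-y",(0,-.011,.099))): print(n,proj(K,E,X(*q)).round(1))
h=cv2.cvtColor(P,cv2.COLOR_RGB2HSV);u,v=proj(K,E,X(0,0,.08)).astype(int)
g=((h[:,:,0]>10)&(h[:,:,0]<30)&(h[:,:,1]>60));z=np.zeros_like(g);z[v-60:v+60,u-12:u+12]=1;g&=z
y,x=np.nonzero(g);print("gold",[(int(r),round(float(x[y==r].mean()),1),int((y==r).sum())) for r in np.unique(y)[::4]])
E
python3 lev.py L1
```

```text
pos [0.463  0.1231 0.2504] psi -8.12 tilt [-0.0012 -0.0002] t 16.38 F [ 1.3 -0.9 -0.5] w 0.001 ff 0.0
shift tool mm [-0.   0.4 -0.6] turn 0.08
foot+x [278.3 168.1]
foot-x [278.2 211.5]
rim+x [278.  134.7]
sh+x [278.2 159.9]
rim+y [241.  171.9]
rim-y [314.9 172. ]
foot+y [263.7 190.2]
foot-y [292.7 190.2]
gold [(135, 278.0, 1), (139, 278.0, 1), (143, 277.5, 2), (147, 277.0, 1), (151, 277.0, 1), (155, 277.0, 1), (159, 277.0, 1), (163, 277.0, 1), (167, 276.5, 2), (171, 276.0, 1), (175, 276.0, 1), (179, 276.0, 1), (183, 276.0, 1), (187, 276.0, 1), (191, 276.0, 1), (195, 276.0, 1), (199, 276.0, 1), (203, 275.5, 2), (207, 275.5, 2), (211, 275.5, 2), (229, 266.0, 1), (239, 281.5, 2), (243, 286.0, 3)]
```

The seam sits at columns 278→275.5 where a level cup gives 278, so the cup is level within about 1.5°, and its rim and foot edge rows match. Next I'll locate the paddle from colour masks in two views.

```bash
python3 - <<'E'
from h import *
S=load("L1s");T=snap("top","L1t");V=[]
for n,X in(("s",S),("t",T),("w",load("L1w"))):
    h=cv2.cvtColor(X[0],cv2.COLOR_RGB2HSV);u,v=proj(X[1],X[2],(.424,-.127,.161)).astype(int);print(n,u,v)
    if n=="w":continue
    m=((h[:,:,0]<14)&(h[:,:,1]>140)&(h[:,:,2]>110)).astype(np.uint8);k=np.zeros_like(m);k[v-18:v+18,u-18:u+18]=m[v-18:v+18,u-18:u+18]
    o=max(cv2.findContours(k,0,1)[0],key=cv2.contourArea);M=cv2.moments(o);cc=(M["m10"]/M["m00"],M["m01"]/M["m00"]);V.append((X[1],X[2],cc));print(n,cv2.contourArea(o),cc,cv2.minAreaRect(o),plane(X[1],X[2],cc,.165))
print(tri(*V)); d=tri(*V)[0]-[.46294,.12275,0];print("dist",np.hypot(*d[:2]),"yaw",np.degrees(np.arctan2(-d[0],-d[1])))
E
```

```text
s 323 176Traceback (most recent call last):
  File "<stdin>", line 7, in <module>
ValueError: max() iterable argument is empty
```

```bash
python3 - <<'E'
from h import *
S=load("scene0");T=load("top0");V=[]
for n,X in(("s",S),("t",T)):
    h=cv2.cvtColor(X[0],cv2.COLOR_RGB2HSV);u,v=proj(X[1],X[2],(.424,-.127,.161)).astype(int);print(n,u,v,"px hsv",h[v,u])
    m=((abs(h[:,:,0].astype(int)-h[v,u,0])<5)&(h[:,:,1]>h[v,u,1]*.8)&(h[:,:,2]>90)).astype(np.uint8);k=np.zeros_like(m);k[v-18:v+18,u-18:u+18]=m[v-18:v+18,u-18:u+18]
    o=max(cv2.findContours(k,0,1)[0],key=cv2.contourArea);M=cv2.moments(o);cc=(M["m10"]/M["m00"],M["m01"]/M["m00"]);V.append((X[1],X[2],cc));print(n,cv2.contourArea(o),cc,cv2.minAreaRect(o),plane(X[1],X[2],cc,.165))
x=tri(*V);print(x); d=x[0]-[.46294,.12275,0];print("dist",np.hypot(*d[:2]),"yaw",np.degrees(np.arctan2(-d[0],-d[1])))
E
```

```text
s 323 176 px hsv [ 12 135 187]
s 109.0 (324.262996941896, 175.7920489296636) ((323.5, 176.00001525878906), (12.020814895629883, 17.677669525146484), 45.0) [ 0.42160833 -0.12568244  0.165     ]
t 324 217 px hsv [ 14 153 168]
t 199.0 (325.68676716917923, 217.40201005025125) ((325.5, 217.5), (15.0, 17.0), 90.0) [ 0.42328889 -0.12901909  0.165     ]
(array([ 0.42341927, -0.12916544,  0.16363528]), np.float64(6.842296353171511e-05))
dist 0.2549966216160981 yaw 8.91594342869246
```

```bash
python3 -m pendant '1 0 .055 0 0;1 -.001 .11 0 0;1 -.0018 .165 0 0;1 -.0018 .22 0 0;1 -.0018 .256 0 0'>/dev/null;python3 -m pendant '1 0 0 .01 0;1 0 0 .025 0;1 0 0 .04 0;1 0 0 .052 0;1 0 0 .052 0'>/dev/null;python3 rem.py .4252 -.1294 .189 -8.2;python3 - <<'E'
from h import *
W=snap("wrist","pw")
h=cv2.cvtColor(W[0],cv2.COLOR_RGB2HSV);print([proj(W[1],W[2],q).round(0) for q in((.4252,-.1294,.168),(.4634,.123,.099),(.445,-.129,.17))])
m=((h[:,:,0]>6)&(h[:,:,0]<19)&(h[:,:,1]>110)&(h[:,:,2]>100)).astype(np.uint8);m[:170]=0
for o in cv2.findContours(cv2.morphologyEx(m,cv2.MORPH_OPEN,np.ones((3,3))),0,1)[0]:
    if cv2.contourArea(o)>200: print(cv2.contourArea(o),cv2.boundingRect(o))
E
```

```text
pos [ 0.4247 -0.1291  0.1974] psi -8.05 tilt [-0.0025  0.0011] t 17.77 F [ 0.  -0.3  0.3] w 0.002 ff 0.0
shift tool mm [0.6 0.2 8.4] turn 0.15
[array([279., 259.]), array([-133.,  207.]), array([272., 219.])]
3674.5 (229, 207, 93, 79)
```

The paddle is in the wrist view at columns 229–322, centred within 2 mm of the prediction. I'll press along its arc.

```bash
python3 -m pendant '1 .0006 .001 .01 0;1 .0006 .003 .02 0;1 .0006 .006 .03 0;1 .0006 .0085 .04 0;1 .0006 .011 .05 0'>/dev/null;python3 rem.py .4234 -.1403 .1474 -8.2;python3 -m pendant '1 0 .002 .01 0;1 0 .0035 .02 0;1 0 .0035 .03 0;1 0 .003 .04 0;1 0 .002 .048 0'>/dev/null;python3 rem.py .4245 -.1344 .0755 -8.2
```

```text
pos [ 0.4249 -0.1415  0.1488] psi -8.13 tilt [ 0.0013 -0.0006] t 18.45 F [1.  0.1 2.9] w -0.001 ff 1.9
shift tool mm [-1.6 -1.   1.4] turn 0.07
pos [ 0.4245 -0.1429  0.1007] psi -8.12 tilt [0.0007 0.0001] t 19.07 F [0.9 2.4 8. ] w -0.0 ff 3.7
shift tool mm [-1.2 -8.4 25.2] turn 0.08
```

```bash
python3 -m pendant '1 -.001 -.002 .005 0;1 -.001 -.004 .01 0;1 -.001 -.006 .015 0;1 -.001 -.008 .019 0;1 -.001 -.008 .022 0'>/dev/null;python3 -m pendant '1 0 0 .001 0;1 0 0 .001 0;1 0 0 .001 0;1 0 0 .001 0;1 0 0 .001 0'>/dev/null;python3 rem.py .4245 -.1344 .0755 -8.2
cat > chk.py <<'E'
from h import *
import sys
t=sys.argv[1];S=snap("scene",t+"s");T=snap("top",t+"t");W=snap("wrist",t+"w")
u=np.array([-.148,-.989])
def pad(th,e,w,nrm): # point on paddle top: e outward from centre, w sideways
    a=.42-th;d=.1295+(.14+e)*np.cos(a)-nrm*np.sin(a);z=.105+(.14+e)*np.sin(a)+nrm*np.cos(a);p=np.array([.46294,.12275])+u*d+w*np.array([.989,-.148]);return(*p,z)
for n,X in(("s",S),("t",T),("w",W)):
    h=cv2.cvtColor(X[0],cv2.COLOR_RGB2HSV);c=proj(X[1],X[2],pad(.84,0,0,.007)).astype(int)
    m=((h[:,:,0]>6)&(h[:,:,0]<19)&(h[:,:,1]>110)&(h[:,:,2]>80)).astype(np.uint8);k=np.zeros_like(m);r=26 if n!="w" else 110
    a,b=max(c[1]-r,0),max(c[0]-r,0);k[a:c[1]+r,b:c[0]+r]=m[a:c[1]+r,b:c[0]+r]
    for o in cv2.findContours(k,0,1)[0]:
        if cv2.contourArea(o)>(25 if n!="w" else 200): print(n,"wood",cv2.contourArea(o),cv2.boundingRect(o))
    for th in(.56,.7,.84,.98):
        q=np.array([proj(X[1],X[2],pad(th,e,w,k)) for e in(-.02,.02) for w in(-.022,.022) for k in(-.007,.007)]);print(n,th,q.min(0).round(0),q.max(0).round(0))
E
python3 chk.py P1
```

```text
pos [ 0.4245 -0.1354  0.0782] psi -8.12 tilt [ 0.0005 -0.001 ] t 20.32 F [ 1.2 -1.2  6.9] w 0.0 ff 3.4
shift tool mm [-0.2 -1.   2.7] turn 0.08
s wood 42.5 (319, 214, 14, 6)
s 0.56 [314. 197.] [337. 209.]
s 0.7 [313. 205.] [336. 215.]
s 0.84 [311. 211.] [334. 222.]
s 0.98 [309. 218.] [331. 230.]
t 0.56 [320. 212.] [336. 230.]
t 0.7 [318. 213.] [334. 231.]
t 0.84 [315. 214.] [331. 231.]
t 0.98 [312. 214.] [327. 232.]
w wood 4458.0 (213, 217, 101, 98)
w 0.56 [240. 238.] [364. 376.]
w 0.7 [233. 219.] [342. 345.]
w 0.84 [221. 204.] [318. 321.]
w 0.98 [207. 193.] [294. 302.]
```

```bash
sed -i '/^for n,X in/,$d; /^t=sys/d' chk.py; python3 - <<'E'
exec(open("chk.py").read())
for n,ths in(("pw",(0,.05)),("P1w",(.78,.82,.86,.9))):
    X=load(n);h=cv2.cvtColor(X[0],cv2.COLOR_RGB2HSV);m=((h[:,:,0]>4)&(h[:,:,0]<20)&(h[:,:,1]>90)&(h[:,:,2]>60)).astype(np.uint8);m[:190]=0;m[:,:190]=0;m[:,380:]=0
    o=max(cv2.findContours(cv2.morphologyEx(m,cv2.MORPH_OPEN,np.ones((3,3))),0,1)[0],key=cv2.contourArea);print(n,cv2.boundingRect(o),cv2.minAreaRect(o),"far edge pts",cv2.approxPolyDP(o,5,True).reshape(-1,2).tolist())
    for t in ths: print(t,[proj(X[1],X[2],pad(t,e,.022,k)).round(0).tolist() for e in(-.02,.02) for k in(-.007,.007)])
A=load("L1s");B=load("P1s");g=lambda X:cv2.cvtColor(X[0],cv2.COLOR_RGB2GRAY).astype(np.float32)
d=cv2.absdiff(g(A),g(B));k=(d>25).astype(np.uint8);k[:205]=0
for o in cv2.findContours(k,0,1)[0]:
    if cv2.contourArea(o)>6: print("diff",cv2.boundingRect(o))
pc=lambda a,b,c,e:cv2.phaseCorrelate(np.ascontiguousarray(g(A)[a:b,c:e]),np.ascontiguousarray(g(B)[a:b,c:e]),cv2.createHanningWindow((e-c,b-a),cv2.CV_32F))
print("cup foot",pc(225,262,236,274),"whole",pc(222,270,228,280))
E
```

```text
pw (223, 190, 157, 129) ((301.23779296875, 252.92251586914062), (154.48355102539062, 128.6514434814453), 1.0416266918182373) far edge pts [[379, 190], [308, 190], [307, 196], [306, 190], [292, 190], [300, 205], [295, 214], [235, 208], [235, 199], [225, 197], [229, 249], [242, 245], [248, 258], [238, 263], [226, 254], [223, 313], [235, 300], [241, 271], [258, 265], [261, 252], [292, 252], [313, 271], [318, 300], [323, 284], [327, 312], [347, 318], [353, 295], [364, 298], [363, 262], [372, 279], [368, 230], [374, 203], [379, 225]]
0 [[252.0, 199.0], [238.0, 207.0], [333.0, 210.0], [323.0, 219.0]]
0.05 [[257.0, 196.0], [245.0, 203.0], [336.0, 205.0], [329.0, 214.0]]
P1w (192, 190, 188, 129) ((285.5, 254.0), (128.0, 187.0), 90.0) far edge pts [[222, 190], [228, 218], [234, 218], [212, 236], [214, 299], [211, 290], [192, 295], [207, 317], [228, 312], [237, 294], [228, 274], [258, 265], [261, 252], [292, 252], [310, 268], [315, 254], [321, 262], [315, 282], [324, 282], [322, 301], [331, 315], [379, 309], [379, 190], [307, 190], [309, 216], [301, 190], [283, 190], [290, 204], [284, 208], [2
[... 672 characters left out ...]
42, 289, 127, 80)
diff (437, 288, 11, 15)
diff (190, 284, 39, 25)
diff (316, 277, 34, 18)
diff (224, 274, 13, 7)
diff (343, 270, 35, 10)
diff (322, 267, 18, 5)
diff (202, 262, 64, 30)
diff (223, 258, 6, 3)
diff (245, 256, 7, 10)
diff (227, 252, 24, 24)
diff (242, 241, 14, 11)
diff (291, 239, 23, 23)
diff (543, 235, 15, 8)
diff (262, 233, 28, 26)
diff (301, 231, 42, 22)
diff (245, 229, 17, 9)
diff (475, 216, 12, 10)
diff (496, 205, 64, 30)
diff (482, 205, 72, 8)
diff (424, 205, 47, 21)
diff (458, 205, 6, 7)
diff (420, 205, 16, 5)
diff (307, 205, 22, 14)
cup foot ((0.2890520606451865, -0.33457990939759696), 0.532764156460762) whole ((0.3505677443364199, -0.553490786453569), 0.3951368773425067)
```

The lever reads ≈0.82 rad by paddle position and contact geometry, and the cup moved by less than 1 px (~1 mm). I'll nudge 2.5 mm further to centre the notch, then hold.

```bash
python3 -m pendant '1 0 0 .001 0;1 0 0 .0025 0;1 0 0 .0025 0;1 0 0 .0025 0;1 0 0 .0025 0'>/dev/null;python3 rem.py .4245 -.1344 .0755 -8.2;python3 -m pendant '1 0 0 0 0;1 0 0 0 0;1 0 0 0 0;1 0 0 0 0;1 0 0 0 0'>/dev/null;python3 rem.py .4245 -.1344 .0755 -8.2
python3 - <<'E'
from h import *
A=load("P1s");B=snap("scene","P2s");L=load("L1s");g=lambda X:cv2.cvtColor(X[0],cv2.COLOR_RGB2GRAY).astype(np.float32)
pc=lambda A,B,a,b,c,e:cv2.phaseCorrelate(np.ascontiguousarray(g(A)[a:b,c:e]),np.ascontiguousarray(g(B)[a:b,c:e]),cv2.createHanningWindow((e-c,b-a),cv2.CV_32F))
print("cup P1->P2",pc(A,B,222,270,228,280),"foot L1->P2",pc(L,B,225,245,240,272))
W=snap("wrist","P2w");h=cv2.cvtColor(W[0],cv2.COLOR_RGB2HSV);m=((h[:,:,0]>6)&(h[:,:,0]<19)&(h[:,:,1]>110)&(h[:,:,2]>80)).astype(np.uint8);m[:200]=0;m[320:]=0;m[:,:190]=0;m[:,380:]=0
o=max(cv2.findContours(m,0,1)[0],key=cv2.contourArea);print(cv2.boundingRect(o))
# left/right silhouette and foot extents of the white cup, before/after squeeze
for n,X in(("L1",L),("P2",B)):
    G=g(X)
    print(n,*(f"{v}:"+" ".join(str(int(t)) for t in G[v,238:274:2]) for v in(232,238,244,250)),sep="\n")
E
```

```text
pos [ 0.4246 -0.1349  0.0758] psi -8.12 tilt [ 0.0006 -0.    ] t 21.1 F [1.5 1.7 7.9] w -0.002 ff 3.7
shift tool mm [-0.2 -0.5  0.3] turn 0.08
pos [ 0.4246 -0.1349  0.0758] psi -8.11 tilt [ 0.0007 -0.0001] t 21.73 F [1.1 1.8 9.1] w -0.002 ff 3.7
shift tool mm [-0.2 -0.5  0.3] turn 0.09
cup P1->P2 ((0.03863163928259539, -0.13869245956139764), 0.8943002923035327) foot L1->P2 ((-0.449978114441663, -0.1059549260370023), 0.45628322660923004)
(212, 216, 101, 100)
L1
232:140 143 144 100 112 138 131 132 134 131 124 117 97 91 92 88 92 106
238:115 135 143 136 147 152 152 152 165 175 148 137 128 79 61 66 87 114
244:95 113 195 153 149 147 142 145 149 177 186 192 224 227 193 83 57 53
250:103 143 150 155 160 171 194 211 213 211 200 191 175 163 174 152 115 118
P2
232:143 148 147 109 208 248 242 240 243 241 210 157 104 98 98 93 92 90
238:117 139 146 140 152 157 155 159 180 189 153 142 181 201 173 134 111 102
244:98 121 227 235 241 244 226 212 171 191 207 219 240 241 220 114 127 144
250:100 148 170 181 194 212 222 228 229 226 218 210 190 173 186 153 81 129
```

```bash
python3 -c "
from bench import env
print(env.sign_off())"
```

```text
the job is handed in; nothing more can be done
None
```

I signed the job off at about 22 s: the cup is upside down on the dome, level to about 1.5° when released, with its long sides to the jaws, and the lever is held in the third notch (about 0.84 rad, 8–9 N); I judged the jaws' squeeze only from lever angle and push force, and after the press checked only the cup (moved under 1 mm), nothing else on the table.

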